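# Thread the open curtain ring onto the bench rod

## Robot

A 6-joint arm with a two-finger parallel gripper is mounted at the origin on the work surface. World frame = base frame: x ahead of the robot, y to its left, z up, the work surface at z = 0. Lengths are in mm, angles in rad, forces in N, time in s.
With the tool pointing down it reaches from about 350 to 775 mm from the base axis. Payload 7.3 kg.
Tool frame: the origin (TCP) lies at the very end of the fingers, on their centre line; the grasp point (between the pads) lies 19 mm behind it; z points along the fingers, y is the line along which they close (so a half turn about z gives the same grasp; the last joint's range is limited). The gripper opens to 92 mm and grips with 3 to 60 N. Pads are 19 mm wide; open, the fingers measure 130 mm over their backs; the gripper's body (75 mm by 190 mm) begins 47 mm behind the grasp point.
Start: joints at [-1.439, 0.342, 1.524, -0, 1.275, -0.146], TCP at [143.999, -504.889, 192.641] pointing down, gripper open.
Joint ranges: [-2.53, 2.53], [-0.77, 2.02], [0.04, 2.7], [-1, 4.14], [0.28, 2.66], [-3.11, 3.11]. Speed limits (rad/s): [2.57, 2.57, 3.14, 3.14, 3.14, 3.14].

## Interface

Orientations are given as [roll, pitch, yaw] about the fixed x, y, z axes, in that order (R = Rz(yaw) Ry(pitch) Rx(roll)).
In Python, from plant import * gives the robot as it stands.
- The arm moves only by the tool arm_command, never from a script. Its arguments are lists of equal length, an entry for each row: "gripper": the finger opening in mm, from 0 to 91.8; "dp": the shift along the tool's x, y, z in units of 25 mm (1.0 is 25 mm), a list of three; "twist": the turn about the tool's z in units of 5 degrees (1.0 is 5 degrees). A call has exactly 5 rows; each row shifts and turns the commanded pose from where the row before left it, along the tool's axes as they then stand; what a row does not reach is not made up. A row lasts 1/8 s, in which the tool goes at most 62.5 mm and 10.7 degrees, less where a joint would pass 70% of its speed; a pose out of reach is approached as far as the arm can. A call is refused whole if a number of a shift passes 1 or a number of a turn 1, either way. A call with a gripper value outside its range is refused whole. The fingers move at their own pace and stop on an object; the grip force is fixed at half the most. Time passes only in rows, so rows that do not move let the fingers close, or fill a call up. It gives the time, the measured TCP pose, the force, the opening and the grip force at its end, in the units of the state.
- get_obs(): the state, without advancing time (a new reading comes with each control period).
- capture(name): name is "side" or "top" or "wrist"; returns the picture (400x640x3 uint8, red, green, blue); there is no depth.
- get_calibration(name): a dict with "mtx" (3x3 intrinsics, pixels), "position" and "attitude" of the camera in the world; the wrist camera has in their place "mount" (4x4, takes a point from camera to tool coordinates, whose origin is the TCP and whose axes are the flange's). Camera axes: x right, y down, z forward; pixel columns grow to the right and rows downward; lengths in mm; the calibration is good to about 2 mm. The wrist camera is an equidistant fisheye: a pixel r from the principal point sees the ray r / f radians off the axis. A picture is of the moment at which its call begins: read the wrist's pose just before it. get_calibration takes no time and is no camera call.
- close_job(): hands the job in; it is judged then, once.
The state is a dict: "time": time; "joint_positions": joint angles; "dq": joint speeds; "tau": joint torques, N m; "tool_pos": TCP position; "tcp_rot": TCP orientation; "contact_force": force on the tool from outside, world axes, zero at the start; "moment": the same for the moment, N m; "grip_width": finger opening in mm; "finger_force": force on a finger pad.
Only numpy, scipy, OpenCV 4.12 (cv2) and the standard library are available. Lean on these libraries where they do the work, as an engineer would, in place of code of your own. Each camera call takes 0.05 s, during which the arm holds its last target. There are 200 camera calls.

## Task

Take the open curtain ring out of the wooden rack, work it down through its gap onto the bench curtain rod at the rod's narrow waist (feel for it, with a light hand: never push the ring hard against the rod or its stand), then slide it along the rod until it is right up against the big square end block. Let go of it so that it hangs there upright, and leave everything else where it is.

Things in the scene. Friction and masses are not known exactly. Their poses are not given: they have to be found in the camera images.
- ring: the open curtain ring, the only ring with a gap: steel, 90 mm tall, 16 mm wide along the eye's axis, 42 mm over its feet, with a square white stem on top, about 0.1 kg. Origin: centre of the underside, between the feet; x runs across the gap, y along the eye's axis, z up. The same after half a turn about z.
- ring_eye (a point): the centre of the open ring's eye, 28 mm above its underside; axes as the ring's. The eye is 26 mm inside, 38 mm outside. Its gap, 14 mm wide, points straight down; below it two legs flare apart at 45 degrees to either side, from 14 mm apart to 32 mm, and end in short upright feet.
- ring_stem (a point): the centre of the open ring's grip stem, 40 mm above the eye's centre: a white upright bar 12 mm (ring's x) by 14 mm (ring's y), 44 mm tall, that starts 18 mm above the eye's centre. Hold it here.
- rail: the fixed stand of the bench curtain rod. Origin: centre of the underside of its wooden base (100 x 340 x 12 mm). The steel rod, 20 mm thick, lies along the stand's y, its axis 85 mm up, tight in a square grey end block at y = +143 mm (46 mm wide, 26 thick, top 96 mm up) and a thin post with a disc at y = -136 mm (disc 30 mm across, 12 thick). Over 40 N of the ring on rod or stand is too hard.
- rod_zone (a point): a point on the rod's axis, 85 mm up; axes as the stand's, y along the rod. The rod's one waist has its middle within 30 mm of this point along y; no pose tells where: look or feel. The waist is 24 mm long; flats on both sides leave it 10 mm thick across (x), its top level with the rod's. Elsewhere the ring's legs stop on the rod with the eye's centre about 19 mm above the rod's axis.
- rod_home (a point): the point on the rod's axis, 180 mm from rod_zone, where it meets the inner face of the square end block; axes as the stand's, +y into the block. A ring lowered at the waist comes to rest with its eye's centre 3 mm below the axis and then slides along the full rod with 3 mm of play. Fully home, its side touches the block: eye's centre 8 mm short of this point.
- rack: the wooden rack, 58 x 174 mm, fixed to the table, 12 mm tall, with three shallow cells (pitch 56 mm along its y axis) in which the three rings stand upright on a floor 4 mm above the table, the eyes' axes along the rack's y. Origin: centre of its underside.
- closed_a_mid (a point): a closed ring standing in the rack, half-way up its 90 mm: round stem 14 mm thick, no gap. Not to be moved.
- closed_b_mid (a point): another closed ring, the same. Not to be moved.
- apple: dark red apple, 76 mm across, 68 mm tall; origin under it. Bystander.
- pepper: green pepper, 72 mm across, 74 mm tall (stalk to 90 mm); origin under it. Bystander.
- lemon: lemon standing on end, 52 mm across, 58 mm tall; origin under it. Bystander.
- mug: white mug, 76 mm across, 85 mm tall; origin under it. Bystander.
- driver: screwdriver lying on the table; origin under its middle. Bystander.
Not all that is in view belongs to the job. What is shaped like the ring but blue is not meant.

How it is judged:
By the outcome, as a careful person would: the job done as asked, in the order asked, and still so for the second after the job is handed in, with the robot touching nothing.
It also fails if it takes over 64 s, if anything falls off the work surface, if the arm or the gripper's body presses on something with over 40 N, if the wrist force passes 120 N, or if a joint passes its speed limit or range.

## Working session

There is one attempt and no reset: what is moved stays moved. The work goes in short steps, Python scripts to look and compute and a tool call to move; the robot and the scene stay as the last step left them, time stands still between calls to the robot, and variables do not carry over. Pictures are saved under pics/ and viewed, at most 10 in all, crops included, and the job is handed in when it is done.

Besides the shell and the picture viewer there is one more tool, called after "Call:" by a JSON object that holds its "op" and its "data". arm_command: Moves the arm, as the interface text tells. Its arguments: {"type":"object","properties":{"gripper":{"type":"array"},"dp":{"type":"array"},"twist":{"type":"array"}},"required":["gripper","dp","twist"]}

```bash
mkdir -p pics; cat > h.py <<'E'
import numpy as np, cv2
from plant import *
from scipy.spatial.transform import Rotation as R
def rays(cal,uv):
    uv=np.atleast_2d(np.float64(uv)); K=np.array(cal['mtx']); d=np.c_[(uv-K[:2,2])/[K[0,0],K[1,1]],np.ones(len(uv))]
    return d
def world(cal,uv,z):
    A=np.array(cal['attitude'],float); 
    Rm=A if A.shape==(3,3) else R.from_euler('xyz',A).as_matrix()
    d=rays(cal,uv)@Rm.T; p=np.array(cal['position']); return p+d*((z-p[2])/d[:,2])[:,None]
def proj(cal,P):
    A=np.array(cal['attitude'],float); Rm=A if A.shape==(3,3) else R.from_euler('xyz',A).as_matrix()
    c=(np.atleast_2d(P)-np.array(cal['position']))@Rm; K=np.array(cal['mtx']); return c[:,:2]/c[:,2:]*[K[0,0],K[1,1]]+K[:2,2]
E
python3 - <<'E'
from h import *
print(get_obs())
for n in('top','side','wrist'):
    print(n,get_calibration(n)); cv2.imwrite(f'pics/{n}0.png',capture(n)[:,:,::-1])
E
```

```text
{'time': 0.0, 'joint_positions': array([-1.43897061e+00,  3.42747433e-01,  1.52504075e+00,  5.47468341e-06,
        1.27540884e+00, -1.46000762e-01]), 'dq': array([-0.00253018,  0.00064288,  0.00045082, -0.00098857,  0.00271582,
       -0.00057974]), 'tau': array([-1.46079372e-03, -4.31244493e+01, -2.44222391e+01,  7.15115061e-02,
        5.58469445e-02, -1.30600365e-04]), 'tool_pos': array([ 143.94932934, -504.38513532,  191.92391109]), 'tcp_rot': array([-3.14000611e+00, -2.38587385e-04,  2.77824690e-01]), 'contact_force': array([-0.06586047,  0.19120832, -0.48065166]), 'moment': array([-0.01379109,  0.01672821, -0.01123175]), 'finger_force': 0.0, 'grip_width': 91.89413584458205}
top {'mtx': array([[392.99196468,   0.        , 316.21185144],
       [  0.        , 392.99196468, 201.64045386],
       [  0.        ,   0.        ,   1.        ]]), 'position': array([ 401.99097866,  -18.9533485 , 1155.66443285]), 'attitude': array([-2.97416075e+00, -2.70060682e-03, -1.58159121e+00])}
side {'mtx': array([[495.99661054,   0.        , 324.45697025],
       [  0.        , 495.99661054, 192.56500472],
       [  0.        ,   0.        ,   1.        ]]), 'position': array([ 242.26907648, 1187.60074182,  951.85081123]), 'attitude': array([-2.17849253, -0.0065743 , -2.86038178])}
wrist {'mtx': array([[309.70691629,   0.        , 321.69546786],
       [  0.        , 309.70691629, 202.97280278],
       [  0.        ,   0.        ,   1.        ]]), 'mount': array([[ 7.14095403e-05, -9.56157157e-01, -2.92854036e-01,
         7.84122218e+01],
       [ 9.99999842e-01,  2.31616674e-04, -5.12379524e-04,
        -1.09300824e+00],
       [ 5.57745227e-04, -2.92853953e-01,  9.56157022e-01,
        -1.92465634e+02],
       [ 0.00000000e+00,  0.00000000e+00,  0.00000000e+00,
         1.00000000e+00]])}
```

View pics/top0.png

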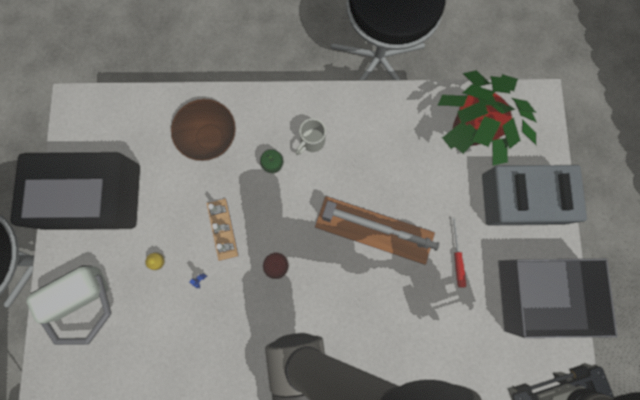

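View pics/side0.png

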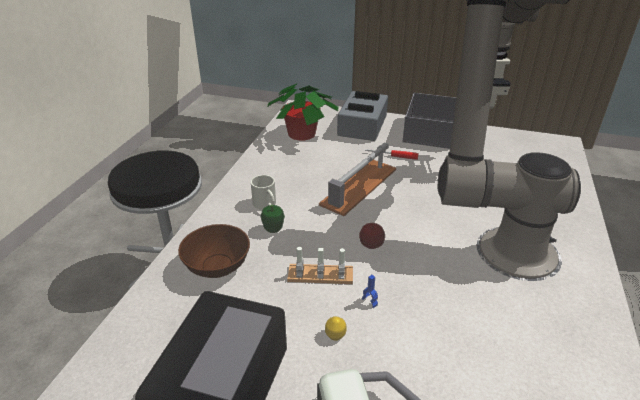

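The top view shows the rack near (222,228), with rings at about (213,207), (219,227) and (223,247). The rod stand runs from its square block at (328,212) to its disc at (435,245). The blue decoy is at (198,278). In the side view the three rack rings are at x = 299, 320 and 342. I'll enlarge them to see which one has the gap, and measure.

```bash
python3 - <<'E'
from h import *
t=cv2.imread('pics/top0.png'); s=cv2.imread('pics/side0.png')
a=cv2.resize(s[240:290,280:360],(800,500),interpolation=cv2.INTER_CUBIC)[:, :]
b=cv2.resize(t[185:265,190:250],(300,400),interpolation=cv2.INTER_CUBIC)
c=cv2.resize(t[190:270,310:445],(500,296),interpolation=cv2.INTER_CUBIC)
a=cv2.resize(a,(480,300)); m=np.zeros((600,800,3),np.uint8); m[:300,:480]=a; m[:400,490:790]=b; m[302:598,:]=m[302:598,:]
m[302:598,:485]=c[:,:485]
cv2.imwrite('pics/crop0.png',m)
tc=get_calibration('top'); sc=get_calibration('side')
h=cv2.cvtColor(t,cv2.COLOR_BGR2HSV); mk=cv2.inRange(h,(5,90,60),(20,255,255))
cs=[c for c in cv2.findContours(mk,0,2)[0] if cv2.contourArea(c)>100]
for c in cs:
    r=cv2.minAreaRect(c); bx=cv2.boxPoints(r); print(r); print(world(tc,bx,12)[:,:2].round(1))
E
```

```text
((374.8000183105469, 229.60000610351562), (115.73934936523438, 32.25522994995117), 18.434947967529297)
[[ 521.4  -19.2]
 [ 611.9  -50.3]
 [ 500.1 -368.8]
 [ 412.4 -334.1]]
((203.3402099609375, 130.51547241210938), (37.56781005859375, 38.17701721191406), 66.03751373291016)
[[849.1 394.5]
 [898.1 289.7]
 [787.6 239.8]
 [740.  343.5]]
((489.5047607421875, 119.39152526855469), (38.56005096435547, 30.886892318725586), 29.05460548400879)
[[ 832.7 -482.1]
 [ 919.9 -535. ]
 [ 857.9 -633.7]
 [ 772.2 -580. ]]
((467.5000305175781, 100.99999237060547), (10.28591251373291, 20.57182502746582), 63.43495178222656)
[[ 906.  -459.2]
 [ 935.6 -518.4]
 [ 905.3 -530.3]
 [ 875.8 -471.2]]
```

View pics/crop0.png

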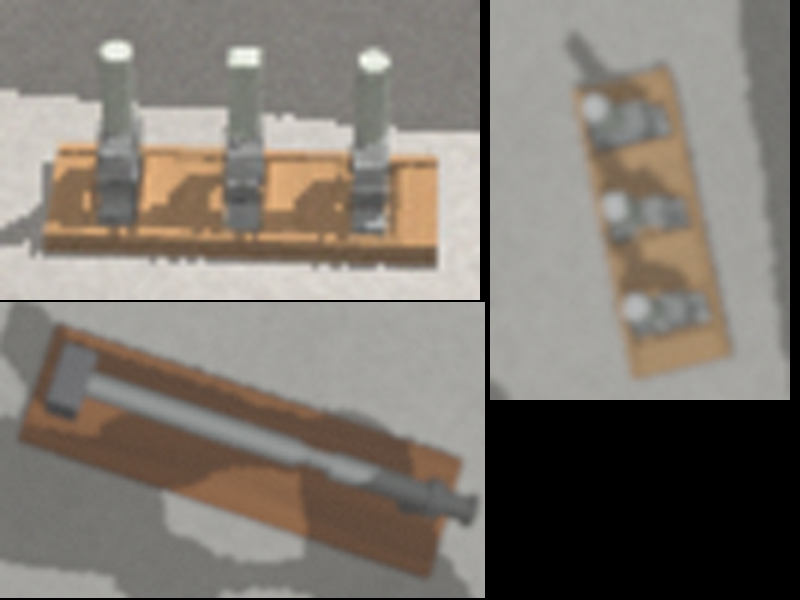

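The middle ring, at side (320.7,249.2) and top (215,226.6), has the flat square stem top. Its neighbours at side (299,248) and (342,250) are round, so they are the closed ones, and the blue one is excluded. So the middle ring is the one meant. I'll measure it and the rod now, then confirm with a close wrist picture before grasping.

```bash
python3 - <<'E'
from h import *
t=cv2.imread('pics/top0.png'); s=cv2.imread('pics/side0.png')
tc=get_calibration('top'); sc=get_calibration('side')
h=cv2.cvtColor(t,cv2.COLOR_BGR2HSV)
print(h[215,226],h[238,222])
mk=cv2.inRange(h[185:265,195:250],(5,60,60),(25,255,255)); mk=cv2.morphologyEx(mk,cv2.MORPH_CLOSE,np.ones((9,9)))
c=max(cv2.findContours(mk,0,2)[0],key=cv2.contourArea)+np.array([195,185]); bx=cv2.boxPoints(cv2.minAreaRect(c)); w=world(tc,bx,12)[:,:2]; print('rack',w.round(1),w.mean(0))
for a in range(2): print(np.linalg.norm(w[a]-w[a+1]),np.degrees(np.arctan2(*(w[a+1]-w[a])[::-1])))
print('stem tops top',world(tc,[[211,206.5],[215,226.6],[219,246.5]],94).round(1))
print('stem tops side',world(sc,[[299.4,248.4],[320.7,249.2],[342.3,250.2]],94).round(1))
mk=cv2.inRange(h[190:270,310:445],(5,90,40),(20,255,255)); mk=cv2.morphologyEx(mk,cv2.MORPH_CLOSE,np.ones((9,9)))
c=max(cv2.findContours(mk,0,2)[0],key=cv2.contourArea)+np.array([310,190]); bx=cv2.boxPoints(cv2.minAreaRect(c)); w=world(tc,bx,12)[:,:2]; print('rail',w.round(1),w.mean(0))
for a in range(2): print(np.linalg.norm(w[a]-w[a+1]),np.degrees(np.arctan2(*(w[a+1]-w[a])[::-1])))
B=world(tc,[[329.5,211]],96)[0];D=world(tc,[[435.7,243.5]],95)[0];print(B,D,np.linalg.norm(B-D),np.degrees(np.arctan2(B[1]-D[1],B[0]-D[0])))
E
```

```text
[ 17  93 173] [ 16  86 124]
rack [[596.  300.5]
 [607.7 243.5]
 [438.9 204. ]
 [427.8 259.7]] [517.62194829 251.91150621]
58.156741360619236 -78.41913933179133
173.3269839791418 -166.8192321622246
stem tops top [[570.9 263.8  94. ]
 [515.7 251.1  94. ]
 [461.9 238.7  94. ]]
stem tops side [[571.  264.5  94. ]
 [516.9 251.8  94. ]
 [462.  239.5  94. ]]
rail [[ 521.4  -19.2]
 [ 611.9  -50.3]
 [ 500.1 -368.8]
 [ 412.4 -334.1]] [ 511.45023202 -193.09582518]
95.72039018633471 -18.962406557151766
337.5351392414676 -109.33452023792027
[554.81952077 -59.66346563  96.        ] [ 463.6571853  -344.04974085   95.        ] 298.64213523852163 72.22632448096896
```

Call:
{"op": "arm_command", "data": {"gripper": [50, 50, 50, 50, 50], "dp": [[1, 0, 0], [1, 0, 0], [1, 0, 0], [1, 0, 0], [1, 0, 0]], "twist": [0, 0, 0, 0, 0]}}

```text
time: 0.78
tool_pos: [264.9, -470.2, 192.3]
tcp_rot: [-3.141, 0.0, 0.278]
contact_force: [0.2, 0.0, -0.8]
grip_width: 50.8
finger_force: 0.0
```

Call:
{"op": "arm_command", "data": {"gripper": [50, 50, 50, 50, 50], "dp": [[0.7, -1, 0], [0.7, -1, 0], [0.7, -1, 0], [0.7, -1, 0], [0.7, -1, 0]], "twist": [0, 0, 0, 0, 0]}}

```text
time: 1.4
tool_pos: [314.2, -325.3, 192.4]
tcp_rot: [-3.141, 0.0, 0.278]
contact_force: [0.2, -0.4, -0.0]
grip_width: 50.3
finger_force: 0.0
```

Call:
{"op": "arm_command", "data": {"gripper": [50, 50, 50, 50, 50], "dp": [[0.7, -1, 0], [0.7, -1, 0], [0.7, -1, 0], [0.7, -1, 0], [0.7, -1, 0]], "twist": [0, 0, 0, 0, 0]}}

```text
time: 2.02
tool_pos: [364.0, -181.1, 192.5]
tcp_rot: [-3.141, 0.0, 0.278]
contact_force: [-0.2, 0.1, 0.3]
grip_width: 49.9
finger_force: 0.0
```

Call:
{"op": "arm_command", "data": {"gripper": [50, 50, 50, 50, 50], "dp": [[0.7, -1, 0], [0.7, -1, 0], [0.7, -1, 0], [0.7, -1, 0], [0.7, -1, 0]], "twist": [0, 0, 0, 0, 0]}}

```text
time: 2.65
tool_pos: [413.9, -37.0, 192.5]
tcp_rot: [-3.142, 0.0, 0.278]
contact_force: [0.5, -0.6, -0.6]
grip_width: 50.6
finger_force: 0.0
```

Call:
{"op": "arm_command", "data": {"gripper": [50, 50, 50, 50, 50], "dp": [[0.7, -1, 0], [0.7, -1, 0], [0.7, -1, 0], [0.7, -1, 0], [0.7, -1, 0]], "twist": [0, 0, 0, 0, 0]}}

```text
time: 3.28
tool_pos: [463.8, 107.2, 192.4]
tcp_rot: [3.142, 0.0, 0.278]
contact_force: [-0.2, -0.1, -0.0]
grip_width: 50.2
finger_force: 0.0
```

Call:
{"op": "arm_command", "data": {"gripper": [50, 50, 50, 50, 50], "dp": [[0.7, -1, 0], [0.7, -1, 0], [0.7, -1, 0], [0.7, -1, 0], [0.7, -1, 0]], "twist": [0, 0, 0, 0.3, 0.3]}}

```text
time: 3.9
tool_pos: [514.3, 251.1, 192.2]
tcp_rot: [3.141, 0.001, 0.225]
contact_force: [0.3, 0.5, -0.1]
grip_width: 49.8
finger_force: 0.0
```

```bash
cat >> h.py <<'E'
def wcam():
    o=get_obs(); c=get_calibration('wrist'); T=np.eye(4); T[:3,:3]=R.from_euler('xyz',o['tcp_rot']).as_matrix(); T[:3,3]=o['tool_pos']
    return T@c['mount'],c['mtx']
def wworld(cam,uv,z):
    T,K=cam; q=(np.atleast_2d(np.float64(uv))-K[:2,2])/K[0,0]; r=np.linalg.norm(q,axis=1,keepdims=True)
    d=np.c_[q/np.maximum(r,1e-9)*np.sin(r),np.cos(r)]@T[:3,:3].T; p=T[:3,3]; return p+d*((z-p[2])/d[:,2])[:,None]
def wproj(cam,P):
    T,K=cam; c=(np.atleast_2d(P)-T[:3,3])@T[:3,:3]; n=np.linalg.norm(c[:,:2],axis=1,keepdims=True)
    return c[:,:2]/n*np.arctan2(n,c[:,2:])*K[0,0]+K[:2,2]
E
python3 - <<'E'
from h import *
cam=wcam(); im=capture('wrist')[:,:,::-1]; cv2.imwrite('pics/w1.png',im)
p=wproj(cam,[[516.3,251.5,94],[516.3,251.5,40],[570.9,264,94],[462,239,94]]); print(p, get_obs()['tool_pos'])
u,v=p[0].astype(int); x0,y0=max(u-100,0),max(v-75,0); print(x0,y0)
cv2.imwrite('pics/w1c.png',cv2.resize(im[y0:y0+150,x0:x0+200],None,fx=4,fy=4,interpolation=cv2.INTER_CUBIC))
E
```

```text
[[322.93836631 190.35328464]
 [322.77243988 178.29481127]
 [322.96951139 132.43175207]
 [322.95033066 242.87704291]] [515.19762022 254.11380285 192.000777  ]
222 115
```

View pics/w1c.png

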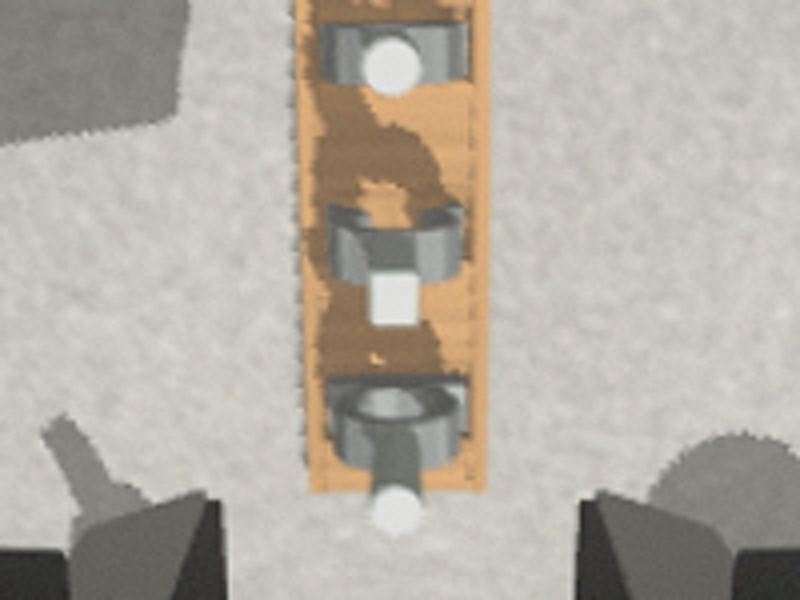

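The crop confirms it. The middle ring at crop (394,298) has a square white stem top and a gap showing between its feet, while the ones above and below have round stems. The arm was still settling, so I'll measure the square again now that it is at rest.

```bash
cat >> h.py <<'E'
def white(im,u,v,h=14,t=200):
    u,v=int(u),int(v); g=im[v-h:v+h,u-h:u+h].min(2); n,l,s,c=cv2.connectedComponentsWithStats((g>t).astype(np.uint8))
    k=1+np.argmax(s[1:,4]); return c[k]+[u-h,v-h],s[k]
def tool(o,d): return R.from_euler('xyz',o['tcp_rot']).as_matrix().T@np.array(d)
E
python3 - <<'E'
from h import *
cam=wcam(); im=capture('wrist')
p=wproj(cam,[[516.3,251.5,94]])[0]
for t in(190,205,220):
  c,s=white(im,*p,t=t); w=wworld(cam,c,94)[0]; print(p,c,s,w)
o=get_obs(); print(o['tool_pos'],o['tcp_rot'],tool(o,w-o['tool_pos']))
E
```

```text
[325.97949712 192.09980462] [324.43918919 191.84459459] [  8   8  12  13 148] [516.21495232 253.01536456  94.        ]
[325.97949712 192.09980462] [324.45528455 191.47154472] [  8   8  12  12 123] [516.58351873 253.08460756  94.        ]
[325.97949712 192.09980462] [324.5 192. ] [  9   9  10  11 110] [516.07602048 252.92262469  94.        ]
[514.54795243 252.35400234 191.81974373] [-3.14102850e+00  3.39564826e-04  2.27320590e-01] [ 1.65012184 -0.15443178 97.81929173]
```

Call:
{"op": "arm_command", "data": {"gripper": [50, 50, 50, 50, 50], "dp": [[0.06, 0, 1], [0, 0, 1], [0, 0, 1], [0, 0, 1], [0, 0, 0.9]], "twist": [0, 0, 0, 0, 0]}}

```text
time: 4.62
tool_pos: [515.2, 249.6, 69.0]
tcp_rot: [3.141, 0.001, 0.225]
contact_force: [0.3, -0.1, -0.3]
grip_width: 49.9
finger_force: 0.0
```

Call:
{"op": "arm_command", "data": {"gripper": [50, 50, 50, 50, 50], "dp": [[0, 0, 0.5], [0, 0, 0.1], [0, 0, 0], [0, 0, 0], [0, 0, 0]], "twist": [0, 0, 0, 0, 0]}}

```text
time: 5.25
tool_pos: [516.1, 250.6, 55.7]
tcp_rot: [-3.142, -0.001, 0.226]
contact_force: [-0.4, 0.4, -0.4]
grip_width: 50.1
finger_force: 0.0
```

Call:
{"op": "arm_command", "data": {"gripper": [6, 6, 6, 6, 6], "dp": [[0, 0, 0], [0, 0, 0], [0, 0, 0], [0, 0, 0], [0, 0, 0]], "twist": [0, 0, 0, 0, 0]}}

```text
time: 5.88
tool_pos: [515.8, 250.5, 55.1]
tcp_rot: [-3.142, 0.0, 0.225]
contact_force: [0.0, 0.9, 0.1]
grip_width: 11.1
finger_force: 30.0
```

Call:
{"op": "arm_command", "data": {"gripper": [6, 6, 6, 6, 6], "dp": [[0, 0, -0.3], [0, 0, -0.6], [0, 0, -1], [0, 0, -1], [0, 0, -1]], "twist": [0, 0, 0, 0, 0]}}

```text
time: 6.5
tool_pos: [515.9, 250.5, 154.6]
tcp_rot: [3.142, -0.001, 0.225]
contact_force: [0.6, 0.5, -0.8]
grip_width: 11.2
finger_force: 30.0
```

Call:
{"op": "arm_command", "data": {"gripper": [6, 6, 6, 6, 6], "dp": [[0, 0, -1], [0, 0, -1], [-0.3, 0.5, 0], [-0.3, 0.8, 0], [-0.3, 1, 0]], "twist": [0, 0, 0, 0, 0]}}

```text
time: 7.12
tool_pos: [505.4, 187.5, 201.3]
tcp_rot: [3.141, 0.003, 0.226]
contact_force: [0.2, 0.2, -1.3]
grip_width: 11.3
finger_force: 30.0
```

Call:
{"op": "arm_command", "data": {"gripper": [6, 6, 6, 6, 6], "dp": [[-0.3, 1, 0], [-0.3, 1, 0], [-0.3, 1, 0], [-0.3, 1, 0], [-0.3, 1, 0]], "twist": [0, 0, 0, 0, 0]}}

```text
time: 7.75
tool_pos: [496.5, 57.0, 201.4]
tcp_rot: [-3.141, 0.003, 0.224]
contact_force: [-0.9, -0.9, -0.4]
grip_width: 11.3
finger_force: 30.0
```

Call:
{"op": "arm_command", "data": {"gripper": [6, 6, 6, 6, 6], "dp": [[-0.3, 1, 0], [-0.3, 1, 0], [-0.3, 1, 0], [-0.3, 1, 0], [-0.3, 1, 0]], "twist": [0, 0, 0, 0, 0]}}

```text
time: 8.38
tool_pos: [487.6, -72.8, 201.4]
tcp_rot: [-3.141, 0.002, 0.224]
contact_force: [0.1, -0.5, -1.4]
grip_width: 11.4
finger_force: 30.0
```

Call:
{"op": "arm_command", "data": {"gripper": [6, 6, 6, 6, 6], "dp": [[-0.3, 1, 0], [-0.3, 1, 0], [-0.3, 1, 0], [-0.3, 1, 0], [-0.3, 1, 0]], "twist": [0, 0, 0, 0, 0]}}

```text
time: 9.0
tool_pos: [478.8, -202.6, 201.4]
tcp_rot: [-3.14, 0.002, 0.224]
contact_force: [0.7, 1.1, -1.3]
grip_width: 11.1
finger_force: 30.0
```

Call:
{"op": "arm_command", "data": {"gripper": [6, 6, 6, 6, 6], "dp": [[-0.3, 1, 0], [-0.3, 1, 0], [0, 0.8, 0], [0, 0.2, 0], [0, 0, 0]], "twist": [0, 0, 0, -1, -1]}}

```text
time: 9.62
tool_pos: [480.9, -278.7, 201.1]
tcp_rot: [-3.139, 0.002, 0.401]
contact_force: [0.4, 0.1, -1.5]
grip_width: 11.5
finger_force: 30.0
```

Call:
{"op": "arm_command", "data": {"gripper": [6, 6, 6, 6, 6], "dp": [[0, 0, 0], [0, 0, 0], [0, 0, 0], [0, 0, 0], [0, 0, 0]], "twist": [-1, -1, -1, -1, -1]}}

```text
time: 10.25
tool_pos: [481.0, -278.1, 201.3]
tcp_rot: [-3.139, 0.001, 0.838]
contact_force: [0.2, 0.2, -0.7]
grip_width: 11.0
finger_force: 30.0
```

Call:
{"op": "arm_command", "data": {"gripper": [6, 6, 6, 6, 6], "dp": [[0, 0, 0], [0, 0, 0], [0, 0, 0], [0, 0, 0], [0, 0, 0]], "twist": [-1, -1, -1, -1, -0.7]}}

```text
time: 10.88
tool_pos: [481.0, -278.1, 201.3]
tcp_rot: [-3.139, -0.001, 1.248]
contact_force: [-0.4, -0.2, -1.2]
grip_width: 11.2
finger_force: 30.0
```

Call:
{"op": "arm_command", "data": {"gripper": [6, 6, 6, 6, 6], "dp": [[0, 0, 0], [0, 0, 0], [0, 0, 0], [0, 0, 0], [0, 0, 0]], "twist": [0, 0, 0, 0, 0]}}

```text
time: 11.5
tool_pos: [483.0, -277.7, 202.6]
tcp_rot: [3.142, 0.0, 1.246]
contact_force: [0.4, 0.6, -0.2]
grip_width: 11.0
finger_force: 30.0
```

```bash
python3 - <<'E'
from h import *
cam=wcam(); im=capture('wrist')[:,:,::-1]; cv2.imwrite('pics/w2.png',im); np.save('cam2.npy',cam[0])
o=get_obs(); print(o['tool_pos'],o['tcp_rot'],o['contact_force'],o['grip_width'])
print(wproj(cam,[[495.6,-240.5,95],[554,-60,96]]))
E
```

```text
[ 482.99258741 -277.66107233  202.62682437] [3.14158431e+00 1.04196170e-04 1.24648005e+00] [0.02205713 0.6949187  0.31255863] 10.988256442082287
[[323.3413142  152.58179828]
 [321.11614419 -32.29477764]]
```

View pics/w2.png

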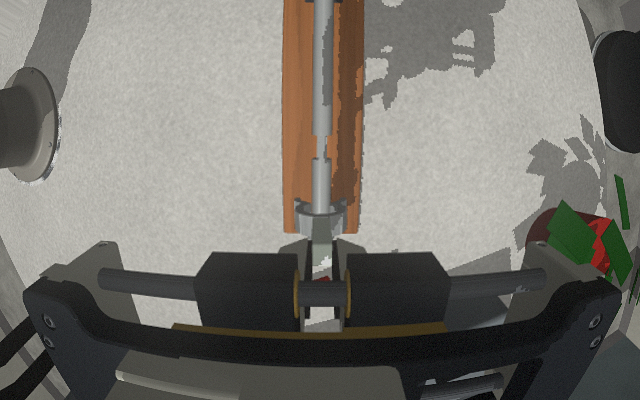

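The picture shows the rod running vertically at column 322 or so, with the waist at rows 136–158 and the held ring at (321,215). I'll measure the rod's edges row by row.

```bash
python3 - <<'E'
from h import *
im=cv2.imread('pics/w2.png'); cam=(np.load('cam2.npy'),get_calibration('wrist')['mtx'])
s=cv2.cvtColor(im,cv2.COLOR_BGR2HSV)[:,:,1]
L=[]
for v in range(4,205,3):
    c=[u for u in range(306,340) if s[v,u]<55]
    if c: L.append((v,min(c),max(c),len(c)))
print(L)
g=[(v,(a+b)/2) for v,a,b,n in L if 8<n==b-a+1]
w=wworld(cam,[(u,v) for v,u in g],85)
d=np.polyfit(w[:,1],w[:,0],1); print('line x=',d, 'yaw',np.arctan2(1,d[0]), 'res',np.abs(np.polyval(d,w[:,1])-w[:,0]).max())
# finer rows around the waist
print([(v,[u for u in range(306,340) if s[v,u]<55]) for v in list(range(132,140))+list(range(153,162))])
E
```

```text
[(4, 314, 333, 20), (7, 314, 332, 19), (10, 314, 333, 20), (13, 314, 333, 20), (16, 314, 332, 19), (19, 314, 332, 19), (22, 314, 332, 19), (25, 314, 333, 20), (28, 314, 332, 19), (31, 314, 332, 19), (34, 313, 332, 20), (37, 313, 332, 20), (40, 313, 332, 20), (43, 313, 332, 20), (46, 313, 332, 20), (49, 313, 332, 20), (52, 313, 332, 20), (55, 313, 332, 20), (58, 313, 332, 20), (61, 313, 332, 20), (64, 313, 332, 20), (67, 313, 332, 20), (70, 313, 331, 19), (73, 313, 332, 20), (76, 313, 332, 20), (79, 313, 332, 20), (82, 313, 331, 19), (85, 313, 331, 19), (88, 313, 332, 20), (91, 313, 332, 20), (94, 313, 331, 19), (97, 313, 331, 19), (100, 313, 331, 19), (103, 313, 331, 19), (106, 313, 331, 19), (109, 313, 331, 19), (112, 313, 331, 19), (115, 313, 331, 19), (118, 313, 331, 19), (121, 312, 331, 20), (124, 313, 331, 19), (127, 312, 331, 20), (130, 312, 331, 20), (133, 312, 331, 20), (136, 317, 326, 10), (139, 317, 326, 10), (142, 317, 326, 10), (145, 317, 326, 10), (148, 317, 326, 10), (151, 317, 326, 10), (154, 317, 326, 10), (157, 316, 326, 11), (160, 312, 330, 19), (163, 312, 330, 19),
[... 988 characters left out ...]
(153, [317, 318, 319, 320, 321, 322, 323, 324, 325, 326]), (154, [317, 318, 319, 320, 321, 322, 323, 324, 325, 326]), (155, [317, 318, 319, 320, 321, 322, 323, 324, 325, 326]), (156, [317, 318, 319, 320, 321, 322, 323, 324, 325, 326]), (157, [316, 317, 318, 319, 320, 321, 322, 323, 324, 325, 326]), (158, [313, 314, 315, 316, 317, 318, 319, 320, 321, 322, 323, 324, 325, 326, 327, 328]), (159, [312, 313, 314, 315, 316, 317, 318, 319, 320, 321, 322, 323, 324, 325, 326, 327, 328, 329, 330]), (160, [312, 313, 314, 315, 316, 317, 318, 319, 320, 321, 322, 323, 324, 325, 326, 327, 328, 329, 330]), (161, [312, 313, 314, 315, 316, 317, 318, 319, 320, 321, 322, 323, 324, 325, 326, 327, 328, 329, 330])]
```

```bash
python3 - <<'E'
from h import *
cam=(np.load('cam2.npy'),get_calibration('wrist')['mtx'])
for z in (85,92): print(wworld(cam,[[321.8,135],[321.6,146.7],[321.4,158.4]],z)[:,:2])
o=get_obs(); y=1.2341; o['tcp_rot'][2]=y
w=wworld(cam,[[321.6,146.7]],87)[0]; print(tool(o,w-o['tool_pos']),o['tool_pos'])
# line lateral vs. tool: distance of the rod line at waist
x=np.polyval([.35,577.73],w[1]); print(w,x)
E
```

```text
[[ 499.42278468 -224.42561598]
 [ 495.46522471 -235.56937191]
 [ 491.47193686 -246.81069587]]
[[ 499.59458841 -223.91045838]
 [ 495.72637671 -234.80262613]
 [ 491.82324373 -245.79015916]]
[ 44.09236623  -2.13646532 115.62221291] [ 482.99258741 -277.66107233  202.62682437]
[ 495.53983957 -235.35030169   87.        ] 495.35739440949214
```

Call:
{"op": "arm_command", "data": {"gripper": [6, 6, 6, 6, 6], "dp": [[0.6, -0.09, 0], [0.7, 0, 0], [0.34, 0, 0], [0.1, 0, 0], [0, 0, 0]], "twist": [0.14, 0, 0, 0, 0]}}

```text
time: 12.18
tool_pos: [495.2, -235.7, 202.6]
tcp_rot: [3.142, 0.0, 1.235]
contact_force: [-0.4, -0.5, -2.0]
grip_width: 11.5
finger_force: 30.0
```

Call:
{"op": "arm_command", "data": {"gripper": [6, 6, 6, 6, 6], "dp": [[0, 0, 0.6], [0, 0, 0.6], [0, 0, 0.4], [0, 0, 0.2], [0, 0, 0]], "twist": [0, 0, 0, 0, 0]}}

```text
time: 12.8
tool_pos: [494.9, -235.9, 157.2]
tcp_rot: [-3.141, -0.0, 1.234]
contact_force: [0.9, -0.1, -1.4]
grip_width: 11.0
finger_force: 30.0
```

```bash
python3 - <<'E'
from h import *
cam=wcam(); im=capture('wrist')[:,:,::-1]; cv2.imwrite('pics/w3.png',im)
o=get_obs(); print(o['tool_pos'],o['tcp_rot'],o['contact_force'],o['grip_width'])
p=wproj(cam,[[495.5,-235.4,87]]);print(p, tool(o,np.array([495.54,-235.35,87])-o['tool_pos']))
cv2.imwrite('pics/w3c.png',cv2.resize(im[130:250,240:400],None,fx=5,fy=5,interpolation=cv2.INTER_CUBIC))
E
```

```text
[ 495.15640563 -235.9866091   157.70541994] [3.14133740e+00 1.20447442e-04 1.23417000e+00] [ 0.35888559  0.73584058 -1.09723501] 11.120204916656428
[[323.88376147 201.63519094]] [ 0.73609831  0.13374226 70.70536823]
```

View pics/w3c.png

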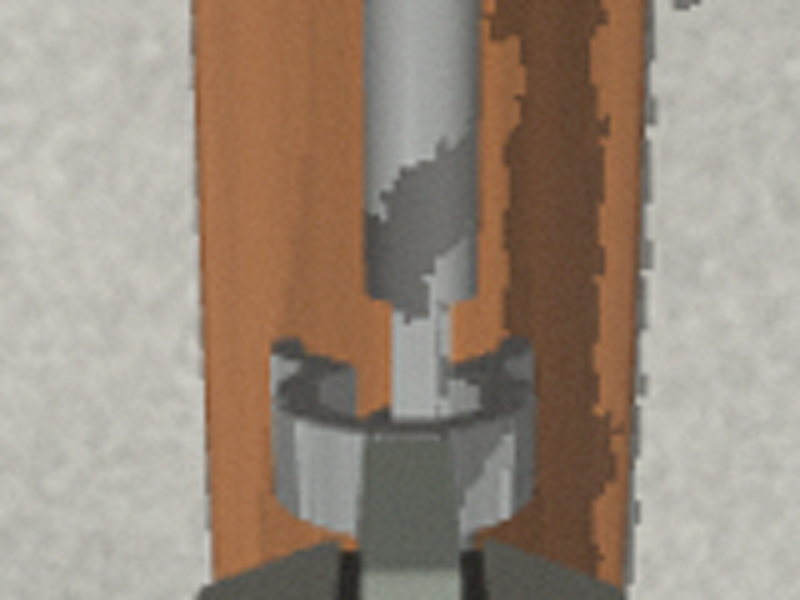

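```bash
python3 - <<'E'
from h import *
cam=wcam(); im=cv2.imread('pics/w3.png'); o=get_obs(); f=lambda uv,z:tool(o,wworld(cam,uv,z)[0]-o['tool_pos']).round(2)
print('waist far end',f([324,190],87),'ring feet front',f([296.5,198.8],106.7),f([344,198.5],106.7))
hsv=cv2.cvtColor(im,cv2.COLOR_BGR2HSV);s=hsv[:,:,1]
for v in (150,165,180,195,203,206,212,218,224,228):
    c=[u for u in range(285,360) if s[v,u]<60]; print(v,c[0],c[-1],len(c))
print('rod axis',f([(313.2+335.5)/2,170],85))
E
```

```text
waist far end [11.15  0.52 70.7 ] ring feet front [  8.85 -22.18  51.  ] [ 9.1  16.79 51.01]
150 313 335 23
165 313 334 22
180 313 334 22
195 318 329 12
203 294 346 45
206 294 346 46
212 294 346 49
218 294 346 53
224 295 346 52
228 295 346 52
rod axis [28.64  0.8  72.7 ]
```

Call:
{"op": "arm_command", "data": {"gripper": [6, 6, 6, 6, 6], "dp": [[-0.04, 0.13, 0], [0, 0, 0.4], [0, 0, 0.4], [0, 0, 0.2], [0, 0, 0]], "twist": [0, 0, 0, 0, 0]}}

```text
time: 13.48
tool_pos: [497.5, -237.7, 132.0]
tcp_rot: [-3.14, -0.0, 1.234]
contact_force: [0.1, 0.0, -0.4]
grip_width: 11.2
finger_force: 30.0
```

Call:
{"op": "arm_command", "data": {"gripper": [6, 6, 6, 6, 6], "dp": [[0, 0, 0.06], [0, 0, 0.06], [0, 0, 0.06], [0, 0, 0.06], [0, 0, 0.06]], "twist": [0, 0, 0, 0, 0]}}

```text
time: 14.1
tool_pos: [497.8, -237.9, 125.0]
tcp_rot: [3.142, 0.0, 1.234]
contact_force: [-0.1, -0.4, -0.7]
grip_width: 11.5
finger_force: 30.0
```

Call:
{"op": "arm_command", "data": {"gripper": [6, 6, 6, 6, 6], "dp": [[0, 0, 0.03], [0, 0, 0.03], [0, 0, 0.03], [0, 0, 0.03], [0, 0, 0]], "twist": [0, 0, 0, 0, 0]}}

```text
time: 14.72
tool_pos: [497.8, -237.9, 122.1]
tcp_rot: [-3.142, 0.0, 1.234]
contact_force: [-0.2, -0.4, -1.4]
grip_width: 11.5
finger_force: 30.0
```

Call:
{"op": "arm_command", "data": {"gripper": [6, 6, 6, 6, 6], "dp": [[0, 0, 0.04], [0, 0, 0.04], [0, 0, 0.04], [0, 0, 0.04], [0, 0, 0]], "twist": [0, 0, 0, 0, 0]}}

```text
time: 15.35
tool_pos: [497.7, -237.9, 118.0]
tcp_rot: [-3.141, 0.0, 1.234]
contact_force: [0.2, -1.1, -0.5]
grip_width: 11.1
finger_force: 30.0
```

Call:
{"op": "arm_command", "data": {"gripper": [6, 6, 6, 6, 6], "dp": [[0, 0, 0.05], [0, 0, 0.05], [0, 0, 0.05], [0, 0, 0.05], [0, 0, 0]], "twist": [0, 0, 0, 0, 0]}}

```text
time: 15.98
tool_pos: [497.7, -237.9, 113.0]
tcp_rot: [-3.141, 0.0, 1.234]
contact_force: [-0.1, 0.5, -2.2]
grip_width: 11.5
finger_force: 30.0
```

Call:
{"op": "arm_command", "data": {"gripper": [6, 6, 6, 6, 6], "dp": [[0, 0, 0.05], [0, 0, 0.05], [0, 0, 0.04], [0, 0, 0.04], [0, 0, 0]], "twist": [0, 0, 0, 0, 0]}}

```text
time: 16.6
tool_pos: [497.8, -237.9, 108.5]
tcp_rot: [-3.142, 0.0, 1.234]
contact_force: [-0.0, 0.3, -1.2]
grip_width: 10.9
finger_force: 30.0
```

Call:
{"op": "arm_command", "data": {"gripper": [6, 6, 6, 6, 6], "dp": [[0, 0, 0.04], [0, 0, 0.04], [0, 0, 0], [0, 0, 0], [0, 0, 0]], "twist": [0, 0, 0, 0, 0]}}

```text
time: 17.23
tool_pos: [497.8, -237.9, 106.6]
tcp_rot: [3.141, 0.0, 1.234]
contact_force: [-0.4, 0.1, -1.5]
grip_width: 10.9
finger_force: 30.0
```

Call:
{"op": "arm_command", "data": {"gripper": [6, 6, 6, 6, 6], "dp": [[0, 0, 0.03], [0, 0, 0.03], [0, 0, 0], [0, 0, 0], [0, 0, 0]], "twist": [0, 0, 0, 0, 0]}}

```text
time: 17.85
tool_pos: [497.8, -237.9, 105.1]
tcp_rot: [3.142, 0.0, 1.234]
contact_force: [0.6, 0.9, -2.3]
grip_width: 11.4
finger_force: 30.0
```

Call:
{"op": "arm_command", "data": {"gripper": [6, 6, 6, 6, 6], "dp": [[0, 0, 0.03], [0, 0, 0.02], [0, 0, 0], [0, 0, 0], [0, 0, 0]], "twist": [0, 0, 0, 0, 0]}}

```text
time: 18.48
tool_pos: [498.2, -238.2, 104.6]
tcp_rot: [3.14, 0.0, 1.234]
contact_force: [-0.1, 1.0, 5.5]
grip_width: 11.0
finger_force: 30.1
```

Call:
{"op": "arm_command", "data": {"gripper": [6, 6, 6, 6, 6], "dp": [[0, 0, -0.07], [0, 0, -0.06], [0.1, 0, 0], [0.2, 0, 0], [0.2, 0, 0]], "twist": [0, 0, 0, 0, 0]}}

```text
time: 19.1
tool_pos: [502.0, -225.7, 107.0]
tcp_rot: [-3.141, -0.0, 1.234]
contact_force: [0.4, 0.9, 0.2]
grip_width: 11.4
finger_force: 30.0
```

Call:
{"op": "arm_command", "data": {"gripper": [6, 6, 6, 6, 6], "dp": [[0.2, 0, 0], [0.2, 0, 0], [0.2, 0, 0], [0.2, 0, 0], [0.2, 0, 0]], "twist": [0, 0, 0, 0, 0]}}

```text
time: 19.73
tool_pos: [510.3, -202.2, 107.1]
tcp_rot: [-3.142, 0.0, 1.234]
contact_force: [-1.4, -0.6, -1.0]
grip_width: 11.4
finger_force: 30.0
```

Call:
{"op": "arm_command", "data": {"gripper": [6, 6, 6, 6, 6], "dp": [[0.4, 0, 0], [0.4, 0, 0], [0.4, 0, 0], [0.4, 0, 0], [0.4, 0, 0]], "twist": [0, 0, 0, 0, 0]}}

```text
time: 20.35
tool_pos: [526.9, -154.6, 107.1]
tcp_rot: [3.142, 0.0, 1.234]
contact_force: [-0.2, -0.2, -0.7]
grip_width: 11.0
finger_force: 30.0
```

```bash
python3 - <<'E'
from h import *
cam=wcam(); im=capture('wrist')[:,:,::-1]; cv2.imwrite('pics/w4.png',im); cv2.imwrite('pics/t4.png',capture('top')[:,:,::-1])
o=get_obs(); print(o['tool_pos'],o['contact_force'])
cv2.imwrite('pics/w4c.png',cv2.resize(im[0:260,220:430],None,fx=2.3,fy=2.3))
E
```

```text
[ 526.98829755 -154.21455187  107.12964695] [-0.58291081  0.09969791 -0.88337844]
```

View pics/w4c.png

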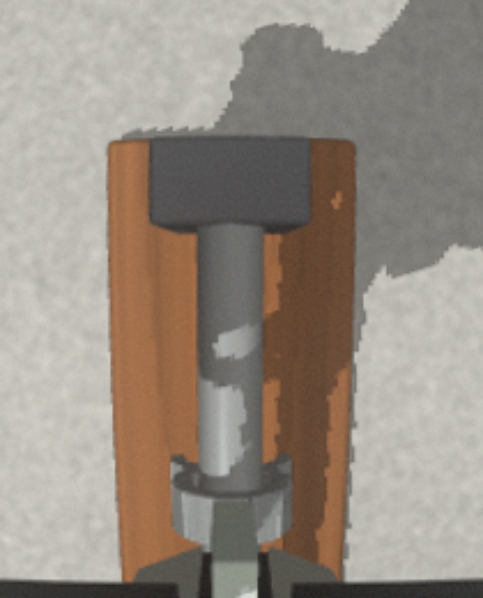

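The ring is threaded on the rod at crop (235,500). The block's inner top edge is at crop (230,225), which is image row 97.

```bash
python3 - <<'E'
from h import *
cam=wcam(); o=get_obs(); f=lambda uv,z:tool(o,wworld(cam,uv,z)[0]-o['tool_pos']).round(2)
print('block inner/outer',f([320,97.5],96),f([320,60.5],96),'ring front feet',f([298,198],56),'rod',f([220+230/2.3,150],85))
E
```

```text
block inner/outer [88.65 -2.59 11.14] [113.27  -2.59  11.15] ring front feet [  9.49 -20.94  51.13] rod [52.6  -2.68 22.14]
```

Call:
{"op": "arm_command", "data": {"gripper": [6, 6, 6, 6, 6], "dp": [[0.4, 0, 0], [0.4, 0, 0], [0.4, 0, 0], [0.4, 0, 0], [0.4, 0, 0]], "twist": [0, 0, 0, 0, 0]}}

```text
time: 21.08
tool_pos: [543.4, -107.4, 107.1]
tcp_rot: [3.142, 0.0, 1.234]
contact_force: [0.4, 0.6, -0.9]
grip_width: 11.0
finger_force: 30.0
```

Call:
{"op": "arm_command", "data": {"gripper": [6, 6, 6, 6, 6], "dp": [[0.4, 0, 0], [0.3, 0, 0], [0.2, 0, 0], [0.1, 0, 0], [0, 0, 0]], "twist": [0, 0, 0, 0, 0]}}

```text
time: 21.7
tool_pos: [551.4, -84.5, 107.1]
tcp_rot: [-3.142, 0.0, 1.234]
contact_force: [-0.1, -0.3, -1.6]
grip_width: 10.9
finger_force: 30.0
```

Call:
{"op": "arm_command", "data": {"gripper": [6, 6, 6, 6, 6], "dp": [[0.04, 0, 0], [0.02, 0, 0], [0.02, 0, 0], [0, 0, 0], [0, 0, 0]], "twist": [0, 0, 0, 0, 0]}}

```text
time: 22.32
tool_pos: [552.1, -82.6, 107.1]
tcp_rot: [3.142, 0.0, 1.234]
contact_force: [0.3, 0.5, -1.4]
grip_width: 11.1
finger_force: 30.0
```

Call:
{"op": "arm_command", "data": {"gripper": [6, 6, 6, 6, 6], "dp": [[0.03, 0, 0], [0.03, 0, 0], [0.02, 0, 0], [0, 0, 0], [0, 0, 0]], "twist": [0, 0, 0, 0, 0]}}

```text
time: 22.95
tool_pos: [552.8, -80.8, 107.1]
tcp_rot: [3.141, 0.0, 1.234]
contact_force: [0.5, 0.1, -0.2]
grip_width: 11.1
finger_force: 30.0
```

Call:
{"op": "arm_command", "data": {"gripper": [6, 6, 6, 6, 6], "dp": [[0.02, 0, 0], [0.02, 0, 0], [0, 0, 0], [0, 0, 0], [0, 0, 0]], "twist": [0, 0, 0, 0, 0]}}

```text
time: 23.58
tool_pos: [553.1, -79.9, 107.1]
tcp_rot: [3.141, 0.0, 1.234]
contact_force: [0.1, -1.9, -0.2]
grip_width: 11.0
finger_force: 30.0
```

Call:
{"op": "arm_command", "data": {"gripper": [6, 6, 6, 6, 6], "dp": [[0, 0, 0.04], [0, 0, 0.03], [0.02, 0, 0], [0.02, 0, 0], [0, 0, 0]], "twist": [0, 0, 0, 0, 0]}}

```text
time: 24.2
tool_pos: [553.4, -79.0, 105.3]
tcp_rot: [3.142, 0.0, 1.234]
contact_force: [-1.0, -1.9, 0.3]
grip_width: 11.5
finger_force: 30.0
```

Call:
{"op": "arm_command", "data": {"gripper": [6, 6, 6, 6, 6], "dp": [[0.02, 0, 0], [0, 0, 0], [0, 0, 0], [0, 0, 0], [0, 0, 0]], "twist": [0, 0, 0, 0, 0]}}

```text
time: 24.82
tool_pos: [553.6, -78.4, 105.4]
tcp_rot: [3.142, 0.0, 1.234]
contact_force: [-1.6, -2.9, 0.4]
grip_width: 11.3
finger_force: 30.0
```

Call:
{"op": "arm_command", "data": {"gripper": [6, 6, 6, 6, 6], "dp": [[0.03, 0, 0], [0, 0, 0], [0, 0, 0], [0, 0, 0], [0, 0, 0]], "twist": [0, 0, 0, 0, 0]}}

```text
time: 25.45
tool_pos: [553.9, -77.7, 105.4]
tcp_rot: [3.141, 0.0, 1.234]
contact_force: [-1.2, -4.0, -0.3]
grip_width: 11.3
finger_force: 30.0
```

```bash
python3 - <<'E'
from h import *
cam=wcam(); im=capture('wrist')[:,:,::-1]; cv2.imwrite('pics/w5.png',im)
s=capture('side')[:,:,::-1]; cv2.imwrite('pics/s5.png',s)
o=get_obs(); print(o['tool_pos'],o['contact_force'],o['moment'])
sc=get_calibration('side'); u,v=proj(sc,[[553.6,-78,90]])[0].astype(int); print(u,v)
a=cv2.resize(im[80:240,240:400],(480,480),interpolation=cv2.INTER_CUBIC); b=cv2.resize(s[v-48:v+48,u-32:u+32],(320,480),interpolation=cv2.INTER_CUBIC)
cv2.imwrite('pics/c5.png',np.hstack([a,b]))
E
```

```text
[553.87795521 -77.72385366 105.41210712] [-1.59824977 -4.00573541  1.57756451] [-0.95000656  0.232864    0.01746972]
339 181
```

View pics/c5.png

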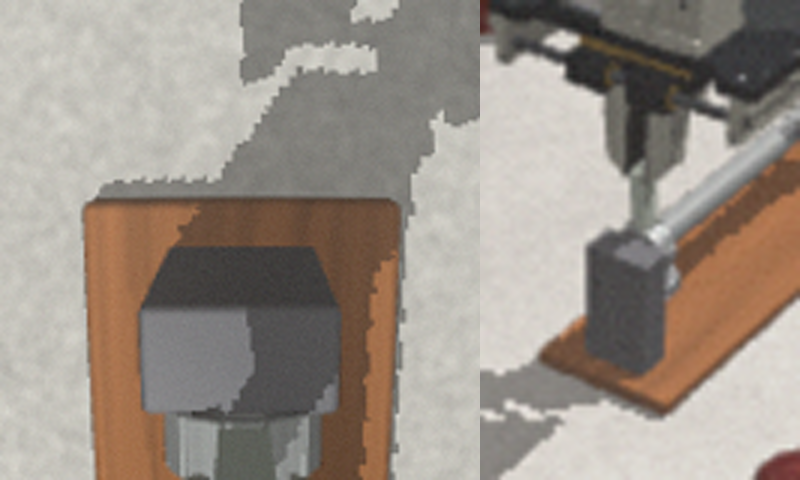

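The wrist crop shows the ring's face up against the block at crop (240,415). Contact is light at 4 N, though the ring may have tilted slightly in the pads. I'll lower it onto the rod, open a little, and check how it settles.

Call:
{"op": "arm_command", "data": {"gripper": [6, 6, 20, 20, 20], "dp": [[-0.02, 0, 0.02], [0, 0, 0], [0, 0, 0], [0, 0, 0], [0, 0, 0]], "twist": [0, 0, 0, 0, 0]}}

```text
time: 26.18
tool_pos: [553.6, -77.7, 104.7]
tcp_rot: [-3.141, -0.0, 1.234]
contact_force: [-0.4, -0.5, -0.7]
grip_width: 20.2
finger_force: 0.0
```

Call:
{"op": "arm_command", "data": {"gripper": [24, 24, 24, 24, 24], "dp": [[0, 0, 0], [0, 0, 0], [0, 0, 0], [0, 0, 0], [0, 0, 0]], "twist": [0, 0, 0, 0, 0]}}

```text
time: 26.8
tool_pos: [553.7, -78.2, 104.8]
tcp_rot: [-3.142, 0.0, 1.234]
contact_force: [-0.2, -0.2, 1.2]
grip_width: 24.1
finger_force: 0.0
```

```bash
python3 - <<'E'
from h import *
cam=wcam(); im=capture('wrist')[:,:,::-1]; cv2.imwrite('pics/w6.png',im)
s=capture('side')[:,:,::-1]; cv2.imwrite('pics/s6.png',s)
o=get_obs(); print(o['tool_pos'],o['contact_force'],o['grip_width'])
a=cv2.resize(im[180:300,260:380],(480,480),interpolation=cv2.INTER_CUBIC); b=cv2.resize(s[133:229,307:371],(320,480),interpolation=cv2.INTER_CUBIC)
cv2.imwrite('pics/c6.png',np.hstack([a,b]))
E
```

```text
[553.71375279 -78.16591598 104.87100034] [0.61277845 0.37544304 0.0553701 ] 23.815576839028612
```

View pics/c6.png

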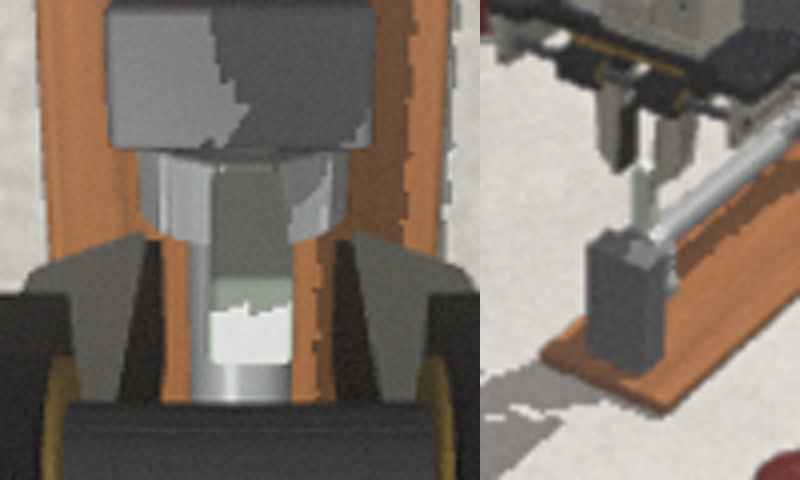

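```bash
python3 - <<'E'
from h import *
cam=wcam(); o=get_obs(); f=lambda r,z,c=322:tool(o,wworld(cam,[c,r],z)[0]-o['tool_pos']).round(2)
print('block inner top',f(180+149/4,96)); 
for r in (278,322,365): print(r,f(180+r/4,144))
print('ring y',f(180+320/4,144,260+212/4),f(180+320/4,144,260+291/4),'eye edges',f(180+200/4,90,260+140/4),f(180+200/4,90,260+347/4))
print('ring top front edge (z~101)',f(180+160/4,100),f(180+172/4,100))
im=cv2.imread('pics/w6.png'); print(im[208:236,322].tolist())
E
```

```text
block inner top [ 7.85 -1.28  8.87]
278 [  6.22  -1.32 -39.13]
322 [ -0.6   -1.32 -39.13]
365 [ -7.51  -1.31 -39.13]
ring y [ -0.29  -6.31 -39.13] [ -0.29   4.66 -39.13] eye edges [ -4.12 -20.8   14.87] [-4.11 16.62 14.87]
ring top front edge (z~101) [ 7.3  -1.29  4.87] [ 5.12 -1.29  4.87]
[[83, 83, 85], [79, 79, 80], [77, 80, 82], [80, 80, 81], [82, 82, 82], [79, 78, 79], [81, 82, 85], [81, 82, 82], [73, 71, 72], [87, 87, 91], [84, 86, 86], [78, 82, 81], [82, 81, 84], [106, 109, 109], [108, 110, 109], [93, 100, 100], [95, 104, 99], [92, 101, 99], [94, 100, 99], [92, 101, 96], [91, 99, 97], [96, 103, 99], [92, 101, 98], [91, 100, 98], [92, 101, 100], [92, 99, 95], [92, 102, 98], [93, 100, 96]]
```

The ring hangs upright in both views. Its stem centre measures 8.5 mm from the block face, against 8 mm nominal, so it is home within the measuring error. I'll retreat straight up.

Call:
{"op": "arm_command", "data": {"gripper": [40, 40, 40, 40, 40], "dp": [[0, 0, 0], [0, 0, 0], [0, 0, -0.2], [0, 0, -0.5], [0, 0, -1]], "twist": [0, 0, 0, 0, 0]}}

```text
time: 27.52
tool_pos: [553.2, -78.0, 147.9]
tcp_rot: [-3.14, 0.0, 1.234]
contact_force: [0.3, 0.2, -0.4]
grip_width: 39.5
finger_force: 0.0
```

Call:
{"op": "arm_command", "data": {"gripper": [40, 40, 40, 40, 40], "dp": [[0, 0, -1], [0, 0, -1], [0, 0, -1], [0, 0, -1], [0, 0, -0.5]], "twist": [0, 0, 0, 0, 0]}}

```text
time: 28.15
tool_pos: [554.2, -78.2, 262.1]
tcp_rot: [3.138, -0.0, 1.234]
contact_force: [-0.5, -0.5, -0.5]
grip_width: 39.9
finger_force: 0.0
```

Call:
{"op": "arm_command", "data": {"gripper": [40, 40, 40, 40, 40], "dp": [[0, 0, 0], [0, 0, 0], [0, 0, 0], [0, 0, 0], [0, 0, 0]], "twist": [0, 0, 0, 0, 0]}}

```text
time: 28.78
tool_pos: [553.6, -78.1, 259.6]
tcp_rot: [-3.141, 0.0, 1.234]
contact_force: [0.8, 0.7, 0.4]
grip_width: 39.8
finger_force: 0.0
```

```bash
python3 - <<'E'
from h import *
cam=wcam(); im=capture('wrist')[:,:,::-1]; s=capture('side')[:,:,::-1]; cv2.imwrite('pics/w7.png',im); np.save('cam7.npy',cam[0])
o=get_obs(); print(o['time'],o['tool_pos'],wproj(cam,[[553.5,-79,144],[556.5,-70.8,96]]))
u,v=wproj(cam,[[555,-75,110]])[0].astype(int); u0,v0=u-40,max(v-40,0); print(u0,v0)
a=cv2.resize(im[v0:v0+80,u0:u0+80],(480,480),interpolation=cv2.INTER_CUBIC); b=cv2.resize(s[133:229,307:371],(320,480),interpolation=cv2.INTER_CUBIC)
cv2.imwrite('pics/c7.png',np.hstack([a,b]))
E
```

```text
28.875 [553.65705195 -78.12699089 259.73766282] [[323.42193159 190.30351201]
 [323.34485303 172.72819179]]
283 139
```

View pics/c7.png

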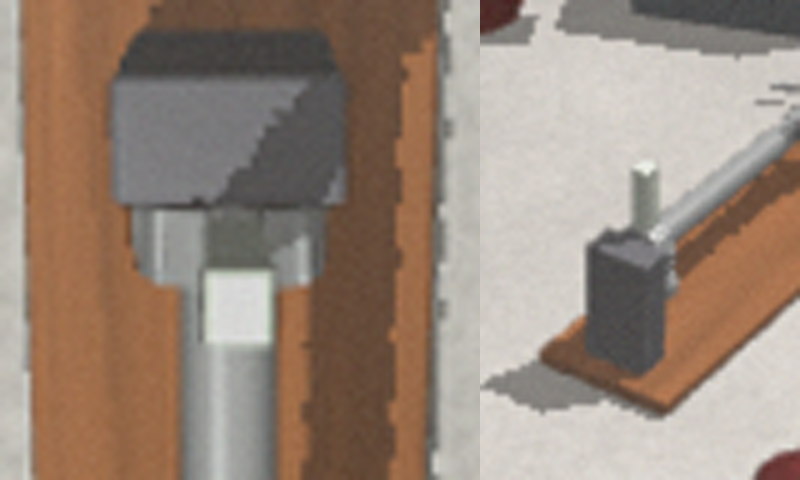

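The ring stands upright with its face on the block: the crop shows no gap at (230,205), and the stem top is at (239,308). The gripper is clear of everything, so I'm handing in.

```bash
python3 -c "
from plant import *
print(close_job())"
```

```text
the job is handed in; nothing more can be done
None
```

The open ring is threaded on the rod and hangs upright, released and against the square end block as far as the last images show; the job was handed in at about 29 s.

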